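# Hang a second cuvette basket on the draining hook

### The arm

A 7-joint arm with a two-finger parallel gripper is mounted at the origin on a cart in front of the work surface, level with it; the furniture and walls round the work are solid. World frame = base frame: x ahead of the robot, y to its left, z up, the work surface at z = 0. Lengths are in mm, angles in rad, forces in N, time in s.
With the tool pointing down it reaches from about 350 to 900 mm from the base axis. Payload 8.1 kg.
Tool frame: the origin (TCP) lies at the very end of the fingers, on their centre line; the grasp point (between the pads) lies r.grip_depth behind it (r.grip_depth is the distance from the TCP to the grasp point, in mm); z points along the fingers, y is the direction in which the jaws open and shut (so a half turn about z gives the same grasp; the last joint's range is limited). The gripper opens to 85 mm and grips with 20 to 120 N. Pads are 22 mm wide; open, the fingers measure 114 mm over their backs; the gripper's body (76 mm by 85 mm) begins 54 mm behind the grasp point. The pads swing forward as they close: fully open they stand 13 mm farther back than shut.
Start: joints at [-1.27, 0.434, 0.025, 1.573, -0.012, 1.134, -0.075], TCP at [245.6, 574.736, 231.323] pointing down, gripper open.
Joint ranges: [-2.62, 2.62], [-0.44, 2.09], [-1.27, 1.32], [0.08, 2.57], [-1.32, 4.46], [0.12, 2], [-2.74, 2.74]. Speed limits (rad/s): [2.22, 2.22, 3.01, 3.01, 3.14, 3.14, 3.14].

### API

Orientations are given as [roll, pitch, yaw] about the fixed x, y, z axes, in that order (R = Rz(yaw) Ry(pitch) Rx(roll)).
In Python, from workcell import r gives the robot as it stands.
- The arm moves only by the shell command python3 -m inch 'ROWS' [OPENING] [FORCE]. ROWS is a JSON object of lists of equal length, an entry for each row: "offset": the shift along the world's x, y, z normalised to -1 to 1, where 1 is 0.025 m, a list of three; "rot": the turn, a rotation vector about the world's x, y, z normalised to -1 to 1, where 1 is 0.1 rad, a list of three. A call has 1 to 12 rows; each row shifts and turns the commanded pose from where the row before left it; what a row does not reach is not made up. A row lasts 1/12 s, in which the tool goes at most 41.7 mm and 7.16 degrees, less where a joint would pass 70% of its speed; a pose out of reach is approached as far as the arm can. A call with a number of a shift or a turn outside -1 to 1 is refused whole. A call with a gripper value outside its range is refused whole. OPENING is the opening, from 0 (shut) to 1 (fully open), set as the call begins (- or left out, the last holds). The fingers move at their own pace and stop on an object; FORCE is the grip in N (left out, the last holds). Time passes only in rows, so rows that do not move let the fingers close. It gives the time, the measured TCP pose, the force and the opening at its end, in the units of the state.
- r.state(): the state, without advancing time (a new reading comes with each control period).
- r.grab_frame(name): name is "scene" or "top" or "wrist"; returns the picture (384x512x3 uint8, blue, green, red); there is no depth.
- r.get_calibration(name): a dict with "mtx" (3x3 intrinsics, pixels), "world_from_camera" (4x4, takes a point from camera to world coordinates). Camera axes: x right, y down, z forward; pixel columns grow to the right and rows downward; lengths in mm; the calibration is good to about 2 mm. A picture is of the moment at which its call begins: read the wrist's pose just before it. get_calibration takes no time and is no camera call; for the wrist camera it gives the pose at the moment of the call.
- r.hand_in(): hands the job in, once; it reports no verdict.
The state is a dict: "clock": time; "q": joint angles; "joint_vel": joint speeds; "joint_torque": joint torques, N m; "ee_pos": TCP position; "orientation": TCP orientation; "contact_force": force on the tool from outside, world axes, zero at the start; "ft_torque": the same for the moment, N m; "width": opening from 0.0 (shut) to 1.0 (fully open).
Only numpy, scipy, OpenCV 4.12 (cv2) and the standard library are available. Lean on these libraries where they do the work, as an engineer would, in place of code of your own. Each camera call takes 0.05 s, during which the arm holds its last target.

### The job

Hang the cuvette basket that stands on the worktop by its bail on the draining stand's hook, in front of the basket that already hangs there. That one hangs too near the hook's upturned end: slide it back along the hook to make room, without lifting it off. Keep both baskets upright, leave them hanging level and square across the hook, and do not disturb the things around.

Things in the scene. Friction and masses are not known exactly. Their poses are not given: they have to be found in the camera images.
- drain_stand: fixed steel draining stand: tray 220 (x) x 134 (y) x 16 mm; at the rear (x = 88) a 14 mm round post with a clamp block (front face x = 74, top z = 198, thumbscrew to y = 35) holds a flat-bar hook that runs level toward -x and ends in an upturned end. Origin: centre of the tray's underside, on the worktop; +x: along the hook, from its free end to the post. Nothing stands above the block.
- hook (a point): on the middle of the hook bar's top face (z = 190 mm), just behind the upturned end; axes as the stand's. Bar 16 mm wide (y), 6 mm thick, level from x = 0 to the block at x = 122. Upturned end: x = -6 to 0, 16 mm wide, 14 mm above the bar. A bail's middle can be at x = 6 to 104 (there its basket meets the post); two baskets' bails must be 50 mm apart or more to hang level.
- hung_basket: wire basket that hangs on the hook, just like loose_basket, its bail's middle 12 to 36 mm behind the upturned end, its y axis across the hook. Only friction holds it: pushed at the bail with 1 to 3 N it slides along the bar, pushed low it swings, lifted it comes off. Origin: centre of its underside, z up.
- hung_basket_seat (a point): middle of the underside of the hung basket's bail, z = 107.5 mm in that basket's frame; it lies on the bar's top face
- loose_basket: the basket to hang, standing on the worktop left of the stand: steel wire, 50 mm (x) x 88 mm (y), walls 44 mm high, four cuvettes fixed upright in it (tops z = 54), about 0.2 kg. A rigid strip bail spans it along y, with a grip block on top. The opening under the bail (z = 54 to 107.5) runs through along x. Origin: centre of the underside, z up; half a turn about z gives the same basket.
- loose_basket_seat (a point): middle of the underside of the loose basket's bail, z = 107.5 mm in its frame. Bail (both baskets): flat strip 12 mm wide along x, 3 mm thick; legs at y = +-45.5 up to z = 80, then slopes inward to a level top from y = -22 to 22 (upper face z = 110.5)
- loose_basket_grip (a point): on the axis of the loose basket's white grip block, z = 135 mm in its frame. Block (both baskets): 14 mm (x) x 22 mm (y), z = 110.5 to 150.5, upright on the bail's middle
- beaker: 100 ml glass beaker, 55 mm wide, 71 mm high, stands on the worktop; bystander. Origin: centre of its underside
- vial_a: capped sample vial, 27 mm wide, 68 mm high, standing; bystander. Origin: centre of its underside
- vial_b: capped sample vial, 27 mm wide, 68 mm high, standing; bystander. Origin: centre of its underside
- flask: stoppered volumetric flask, 62 mm wide, 138 mm high, standing; bystander. Origin: centre of its underside
- sample_bottle: square white sample bottle, 54 x 54 x 103 mm, standing; bystander. Origin: centre of its underside
- luer_0: white plastic luer fitting, 14 x 28 x 9 mm, lying in the front of the stand's tray; bystander. Origin: centre of its underside
- luer_1: the other luer fitting in the tray, the same size; bystander. Origin: centre of its underside
- tower_edge (a point): foot of the near right upright edge of the black computer tower, a fixed thing 400 mm high left of the loose basket; its right side runs from here straight back, turned 0.31 rad clockwise from +x, and its front to the left and a little back. Move round it: on the robot's side (smaller x) all is free
- cabinet_edge (a point): foot of the near left upright edge of the tall white extractor, a fixed cabinet over 600 mm high on the right; its left side runs from here straight back, turned 0.30 rad clockwise from +x. Keep the wrist clear of it
- tweezers: steel tweezers lying on the worktop, 122 mm long, 8 mm high; bystander. Origin: centre of the underside

How it is judged (in metres and radians):
At the end, for the whole second after the job is handed in: Both baskets hang at rest by their bails on the hook bar, the new one in front (bail within 60 mm of the upturned end, the other's beyond 45 mm): bail underside on the bar's top (-4 to +7 mm), within 18 mm of its middle line, tilt under 0.16 rad, square to the hook within 0.35 rad (x of hung_basket_seat in the frame of hook between 0.002 and 0.114 m and y of hung_basket_seat in the frame of hook between -0.018 and 0.018 m and z of hung_basket_seat in the frame of hook between -0.004 and 0.007 m and angle between each of hung_basket, loose_basket's own z axis and vertical below 0.16 rad and angle between the x axis of each of hung_basket, loose_basket and the x axis of drain_stand, either way round below 0.35 rad and linear speed of each of hung_basket, loose_basket below 0.02 m/s and contact force between each of hung_basket, loose_basket and drain_stand above 0.4 N and x of loose_basket_seat in the frame of hook between 0.002 and 0.114 m and y of loose_basket_seat in the frame of hook between -0.018 and 0.018 m and z of loose_basket_seat in the frame of hook between -0.004 and 0.007 m and x of loose_basket_seat in the frame of hook below 0.06 m and x of hung_basket_seat in the frame of hook above 0.045 m); the robot touches nothing.
It fails at once if the basket already hanging is lifted off or falls from the hook (z of hung_basket_seat in the frame of hook above 0.02 m or z of hung_basket_seat in the frame of hook below -0.015 m).
It fails at once if a basket is tipped by more than 0.7 rad (angle between any of hung_basket, loose_basket's own z axis and vertical above 0.7 rad).
It fails at once if a bystander is moved by more than 40 mm (distance of any of beaker, vial_a, vial_b, flask, sample_bottle, tweezers, luer_0, luer_1 from where it was at the start of the episode above 0.04 m).
It fails at once if a standing bystander is knocked over (angle between any of beaker, vial_a, vial_b, flask, sample_bottle's own z axis and vertical above 0.6 rad).
It also fails if it takes over 58 s, if anything falls off the work surface, if the arm or the gripper's body presses on something with over 40 N, if the wrist force passes 120 N, or if a joint passes its speed limit or range.

## Working session

There is one attempt and no reset: what is moved stays moved. The work goes in short steps, Python scripts to look and compute and a shell command to move; the robot and the scene stay as the last step left them, time stands still between calls to the robot, and variables do not carry over. Pictures are saved under pics/ and viewed, and the job is handed in when it is done.

```bash
ls; mkdir -p pics; cat > h.py <<'E'
from workcell import r
import numpy as np, cv2
def cal(n):
    c=r.get_calibration(n); return np.array(c["mtx"],float),np.array(c["world_from_camera"],float)
def ray(n,u,v,c=None):
    K,T=c or cal(n); d=T[:3,:3]@np.linalg.solve(K,[u,v,1.]); return T[:3,3],d
def atz(n,u,v,z,c=None):
    o,d=ray(n,u,v,c); return o+d*(z-o[2])/d[2]
def proj(n,P,c=None):
    K,T=c or cal(n); p=(np.atleast_2d(P)-T[:3,3])@T[:3,:3]; q=p@K.T; return q[:,:2]/q[:,2:]
def tri(obs):
    A=np.zeros((3,3));b=np.zeros(3)
    for n,u,v in obs:
        o,d=ray(n,u,v); d=d/np.linalg.norm(d); M=np.eye(3)-np.outer(d,d); A+=M;b+=M@o
    x=np.linalg.solve(A,b); return x,[proj(n,x)[0]-[u,v] for n,u,v in obs]
E
python3 - <<'E'
from h import *
for n in ["scene","top","wrist"]:
    c=cal(n); f=r.grab_frame(n); cv2.imwrite(f"pics/{n}0.png",f)
    cv2.imwrite(f"pics/{n}0b.png",cv2.resize(f,(800,600),interpolation=cv2.INTER_CUBIC))
    print(n,c[0].round(1).tolist(),c[1].round(3).tolist())
s=r.state();print(s,r.grip_depth)
E
```

```text
pics
scene [[450.6, 0.0, 257.8], [0.0, 450.6, 185.2], [0.0, 0.0, 1.0]] [[0.478, -0.632, 0.61, -155.23], [-0.878, -0.335, 0.342, -511.433], [-0.011, -0.699, -0.715, 959.354], [0.0, 0.0, 0.0, 1.0]]
top [[388.0, 0.0, 260.9], [0.0, 388.0, 192.6], [0.0, 0.0, 1.0]] [[-0.019, -0.991, 0.135, 399.243], [-1.0, 0.018, -0.008, -115.0], [0.005, -0.135, -0.991, 1090.561], [0.0, 0.0, 0.0, 1.0]]
wrist [[274.9, 0.0, 256.0], [0.0, 274.9, 190.4], [0.0, 0.0, 1.0]] [[0.393, 0.873, 0.289, 170.296], [0.92, -0.372, -0.126, 606.68], [-0.002, 0.315, -0.949, 372.353], [0.0, 0.0, 0.0, 1.0]]
{'clock': 0.15, 'q': array([-1.26955684,  0.43509426,  0.02495008,  1.57386489, -0.01161479,
        1.13402123, -0.07511052]), 'joint_vel': array([-3.30012240e-05, -1.43440011e-03, -7.21484972e-04, -3.83290514e-03,
       -5.46906144e-04, -1.29163922e-03, -6.55233936e-04]), 'joint_torque': array([ 9.28169393e-04, -6.70883417e+01,  1.02558084e+00, -3.16454673e+01,
        1.55571179e-02,  9.05375200e-03,  6.75315420e-06]), 'ee_pos': array([245.46972485, 574.36099642, 230.69548238]), 'orientation': array([-3.14035309e+00,  9.04892445e-05,  2.73768984e+00]), 'contact_force': array([ 0.39820728,  0.17808474, -0.09248573]), 'ft_torque': array([-0.00235056,  0.00284505,  0.03239987]), 'width': 0.9980425046734129} 18.700000000000003
```

View pics/scene0b.png

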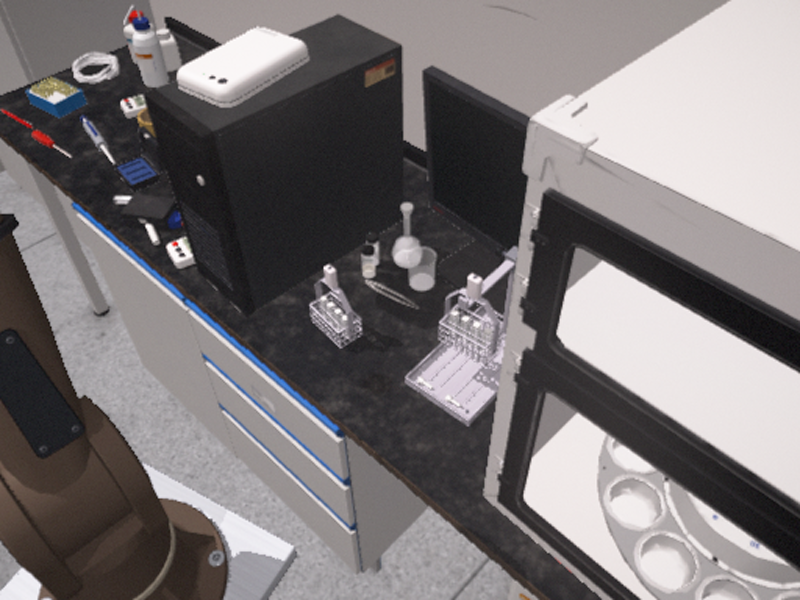

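View pics/top0b.png

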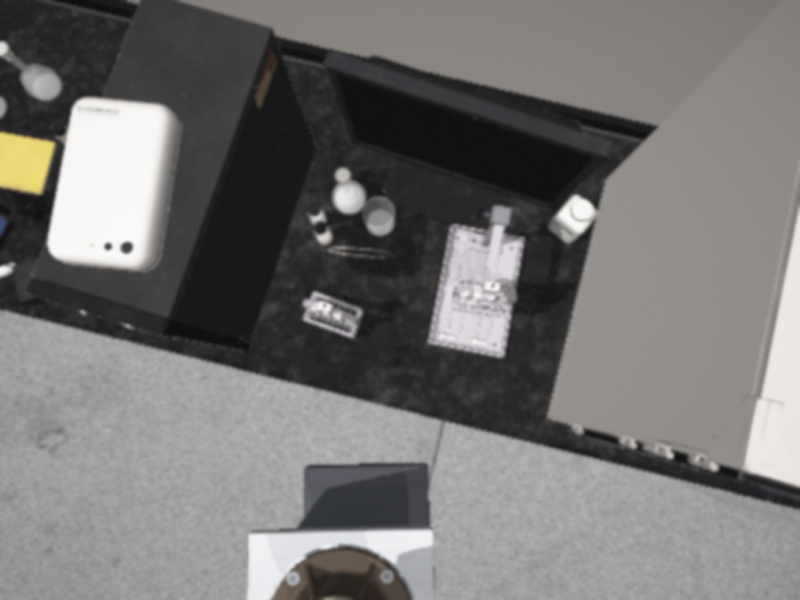

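View pics/wrist0b.png

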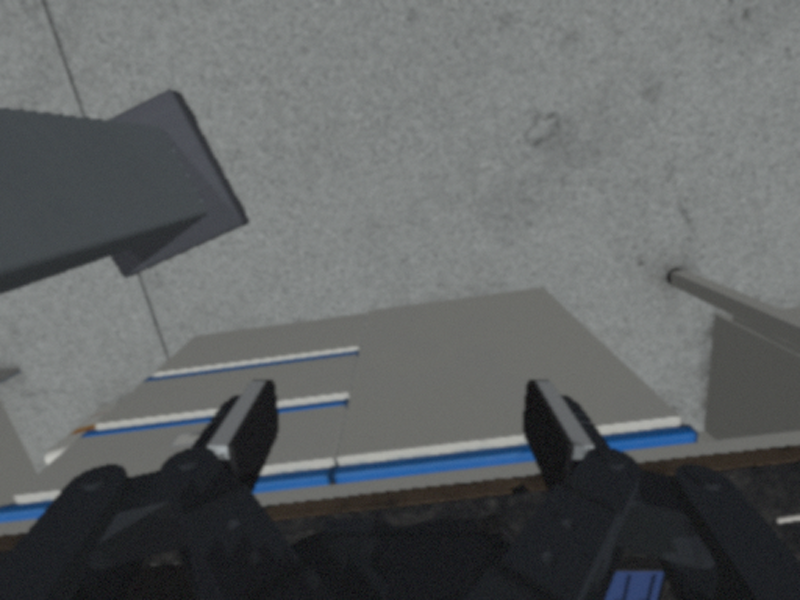

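The scene and top views show the loose basket (top about 332,313 at 800x600) left of the stand, and the hung basket at about (485,292). The wrist camera sees only the floor. Next I'll zoom in.

```bash
python3 - <<'E'
import cv2
f=cv2.imread("pics/top0.png"); 
cv2.imwrite("pics/topA.png",cv2.resize(f[100:240,180:340],None,fx=5,fy=5*.85,interpolation=cv2.INTER_CUBIC)) # 160x140
c=cv2.imread("pics/scene0.png")
cv2.imwrite("pics/sceneA.png",cv2.resize(c[120:275,185:345],None,fx=5,fy=3.8,interpolation=cv2.INTER_CUBIC))
E
```

```text
(no output)
```

View pics/topA.png

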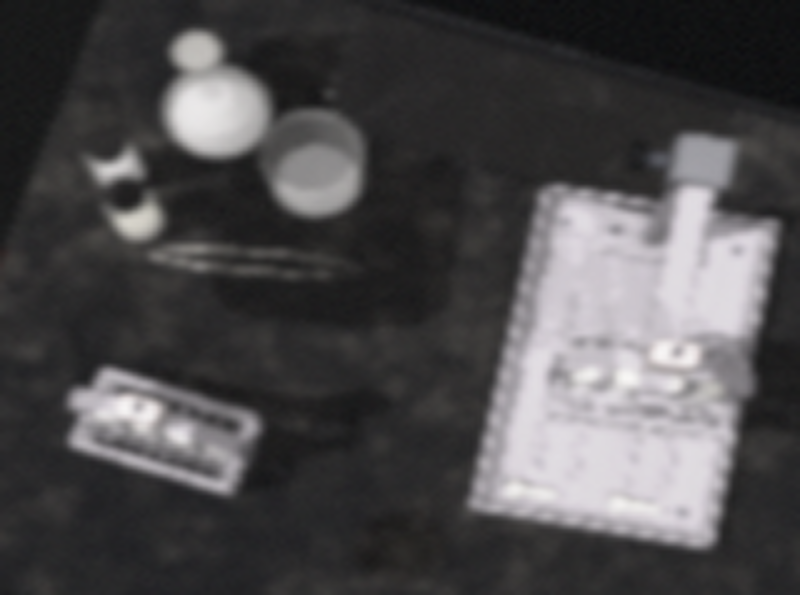

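View pics/sceneA.png

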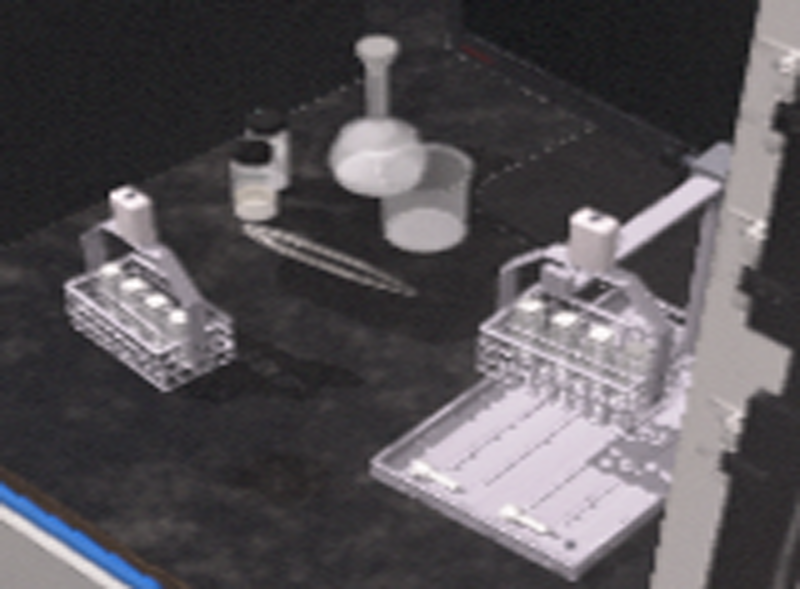

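```bash
cat > m.py <<'E'
from h import *
from scipy.optimize import least_squares
T=lambda x,y:("top",180+x/5,100+y/4.25)
S=lambda x,y:("scene",185+x/5,120+y/3.8)
def pose(p,P): 
    c,s=np.cos(p[2]),np.sin(p[2]); P=np.array(P,float); return np.array([p[0]+c*P[0]-s*P[1],p[1]+s*P[0]+c*P[1],P[2]+(p[3] if len(p)>3 else 0)])
def fit(obs,p0):
    C={n:cal(n) for n in("top","scene")}
    f=lambda p:np.concatenate([proj(o[0],pose(p,P),C[o[0]])[0]-o[1:] for P,o in obs])
    s=least_squares(f,p0,loss="soft_l1"); print(s.x.round(3)); print(f(s.x).reshape(-1,2).round(1).tolist()); return s.x
if __name__=="__main__":
  print([ (k,atz(*o,z).round(0)) for k,o,z in [("grip",T(138,408),150.5),("trayFL",T(473,512),16),("BL",T(547,185),16),("hgrip",T(675,352),233),("block",T(703,160),198)]])
  st=fit([((-110,67,16),T(473,512)),((110,67,16),T(547,185)),((110,-67,16),T(778,220)),((-110,-67,16),T(713,548)),
   ((-110,67,16),S(370,465)),((-110,-67,16),S(573,578)),((74,9,198),S(690,158))],[640,-230,-.3])
  lb=fit([((0,0,150.5),T(138,408)),((25,44,44),T(105,370)),((25,-44,44),T(262,418)),((-25,-44,44),T(235,495)),((-25,44,44),T(68,443)),
   ((0,0,150.5),S(130,197)),((-25,44,44),S(66,285)),((-25,-44,44),S(165,355)),((25,-44,44),S(232,318)),((-25,-44,0),S(165,388))],[560,60,-.3])
  hb=fit([((0,0,150.5),T(675,352)),((0,0,150.5),S(593,218)),((-25,44,44),S(480,325)),((-25,-44,44),S(637,390)),((-25,-44,0),S(637,425))],[600,-250,-.1,82])
  # hook frame: stand x=-48
  hk=pose(st,(-48,0,190)); c,s=np.cos(st[2]),np.sin(st[2])
  seat=np.array([hb[0],hb[1],hb[3]+107.5]); d=seat-hk; print("hook",hk,"hung in hook",c*d[0]+s*d[1],-s*d[0]+c*d[1],d[2])
  # bar z check
  print("hookend chk", proj("top",pose(st,(-51,0,204))), proj("scene",pose(st,(-51,0,204))))
E
python3 m.py
```

```text
[('grip', array([521.,   8., 150.])), ('trayFL', array([ 467., -160.,   16.])), ('BL', array([ 685., -207.,   16.])), ('hgrip', array([ 536., -243.,  233.])), ('block', array([ 649., -266.,  198.]))]
[ 5.62451e+02 -2.48930e+02 -2.02000e-01]
[[0.6, -0.5], [-0.5, 0.4], [-0.2, 0.6], [0.3, -0.1], [-0.7, -0.3], [0.2, -2.2], [0.4, 1.8]]
[ 5.21075e+02  5.73400e+00 -3.51000e-01]
[[1.0, 0.0], [0.6, 0.1], [-0.4, -0.8], [-1.2, -1.5], [1.6, 0.1], [-0.1, -0.2], [-0.7, 0.2], [-1.2, -0.4], [-0.1, 0.1], [0.0, 1.4]]
[ 5.37327e+02 -2.44904e+02 -6.10000e-02  8.29050e+01]
[[0.8, -0.7], [0.2, -0.6], [-0.4, 1.6], [0.0, -1.1], [-1.3, 1.2]]
hook [ 515.43195511 -239.27625729  190.        ] hung in hook 22.579254509662462 -1.1093876481727731 0.4046733690611859
hookend chk [[311.69815036 194.82521156]] [[296.09546053 191.64320494]]
```

```bash
python3 - <<'E'
from h import *
k=.64
for n,u,v,z in [("cab",549,418,0),("cab back(603,190 top?)",575,330,0),("towerfoot",250,348,0),("tower top fl",30,280,400),("tower top fr",165,330,400),("bottle",575,218,103)]:
    print(n,atz("top",u*k,v*k,z).round(0))
print("cab scene",atz("scene",488*k,495*k,0).round(0),"tower scene",atz("scene",250*k,308*k,0).round(0))
# luer
from m import T
print([atz(*T(*p),20).round(0) for p in [(530,492),(635,503)]])
E
```

```text
cab [ 334. -369.    0.]
cab back(603,190 top?) [ 489. -424.    0.]
towerfoot [468. 161.   0.]
tower top fl [526. 314. 400.]
tower top fr [465. 157. 400.]
bottle [ 669. -406.  103.]
cab scene [ 349. -368.    0.] tower scene [487. 175.   0.]
[array([ 479., -191.,   20.]), array([ 471., -249.,   20.])]
```

Fitted poses:
- Stand: (562, -249), yaw -0.20.
- Hook: (515, -239).
- Hung basket: about 23 mm along the hook.
- Loose basket: (521, 6), yaw -0.35.

Bar height, reach and sizes agree with the values given. First I'll go round the tower on the robot's side.

```bash
python3 -m inch '{"offset":[[0.1,-0.4,0.3],[0.2,-0.9,0.3],[0.2,-0.9,0.3],[0.2,-0.9,0.3],[0.2,-0.9,0.3],[0.2,-0.9,0.3],[0.2,-0.9,0.3],[0.2,-0.9,0.3],[0.2,-0.9,0.3],[0.2,-0.9,0.3],[0.2,-0.9,0.2],[0.2,-0.9,0]],"rot":[[0,0,0],[0,0,0.2],[0,0,0.2],[0,0,0.2],[0,0,0.2],[0,0,0.2],[0,0,0.2],[0,0,0.2],[0,0,0.2],[0,0,0.2],[0,0,0.2],[0,0,0]]}' 1 30
```

```text
clock: 1.15
ee_pos: [303.5, 315.7, 312.8]
orientation: [3.14, 0.001, 2.938]
contact_force: [0.8, -0.4, -0.5]
width: 1.0
```

```bash
python3 -m inch '{"offset":[[0.2,-0.9,0],[0.2,-0.9,0],[0.2,-0.9,0],[0.2,-0.9,0],[0.2,-0.9,0],[0.2,-0.9,0],[0.2,-0.9,0],[0.2,-0.9,0],[0.2,-0.9,0],[0.2,-0.9,0],[0.2,-0.9,0],[0.2,-0.9,0]],"rot":[[0,0,0],[0,0,0],[0,0,0],[0,0,0],[0,0,0],[0,0,0],[0,0,0],[0,0,0],[0,0,0],[0,0,0],[0,0,0],[0,0,0]]}'
python3 -m inch '{"offset":[[0.5,-0.9,0],[0.6,-0.8,0],[0.6,-0.8,0],[0.6,-0.8,0],[0.6,-0.6,0],[0.6,-0.5,0],[0.5,-0.3,0],[0.3,-0.1,0],[0,0,0],[0,0,0]],"rot":[[0,0,0],[0,0,0],[0,0,0],[0,0,0],[0,0,0],[0,0,0],[0,0,0],[0,0,0],[0,0,0],[0,0,0]]}'
python3 - <<'E'
from h import *
c=cal("wrist");f=r.grab_frame("wrist");np.savez("w1.npz",K=c[0],T=c[1]);cv2.imwrite("pics/w1.png",f)
cv2.imwrite("pics/w1b.png",cv2.resize(f,(800,600),interpolation=cv2.INTER_CUBIC));print(r.state()["ee_pos"],r.state()["q"].round(2))
for p in [(515.4,-239.3,190),(537.3,-244.9,233.4)]: print(proj("wrist",p,c)*800/512)
E
```

```text
clock: 2.15
ee_pos: [362.6, 45.5, 311.6]
orientation: [3.141, 0.0, 2.937]
contact_force: [0.5, 0.8, -0.3]
width: 0.999
clock: 2.98
ee_pos: [470.0, -72.6, 311.2]
orientation: [3.141, -0.001, 2.937]
contact_force: [0.2, 0.8, 0.3]
width: 0.998
[469.78317477 -72.33318312 311.26429205] [-0.52  0.12  0.64  1.83 -0.08  1.21  1.51]
[[179.54713258 396.42013281]]
[[149.56415483 465.75541792]]
```

View pics/w1b.png

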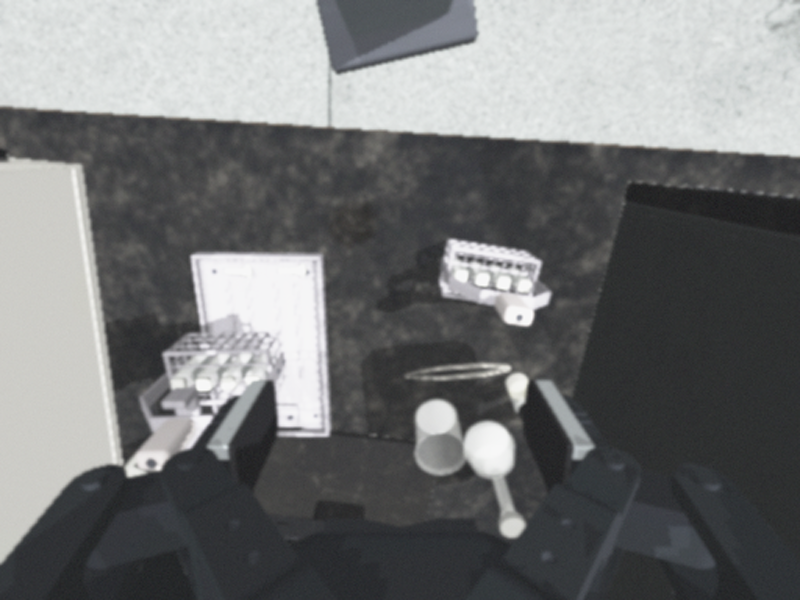

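```bash
python3 - <<'E'
import cv2
f=cv2.imread("pics/w1.png")
cv2.imwrite("pics/w1c.png",cv2.resize(f[195:305,80:190],(770,600),interpolation=cv2.INTER_CUBIC))
cv2.imwrite("pics/w1d.png",cv2.resize(f[145:215,275:359],(720,600),interpolation=cv2.INTER_CUBIC))
E
```

```text
(no output)
```

View pics/w1c.png

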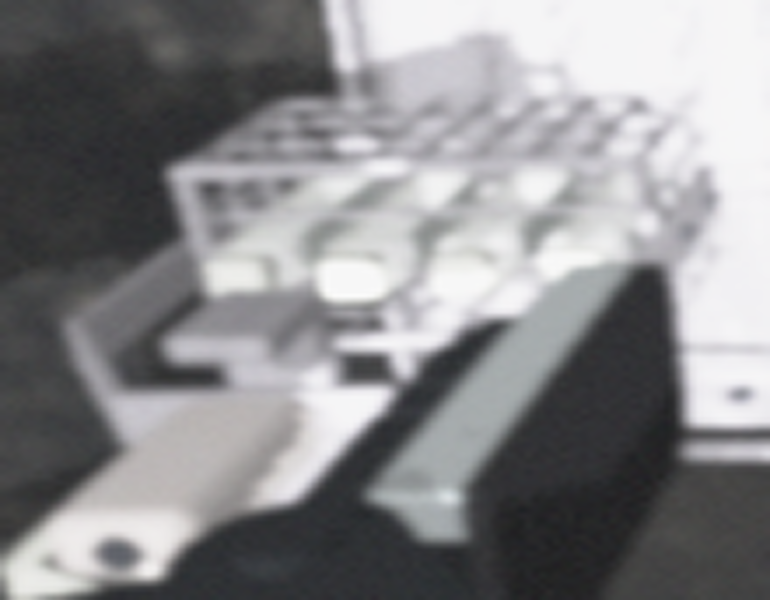

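View pics/w1d.png

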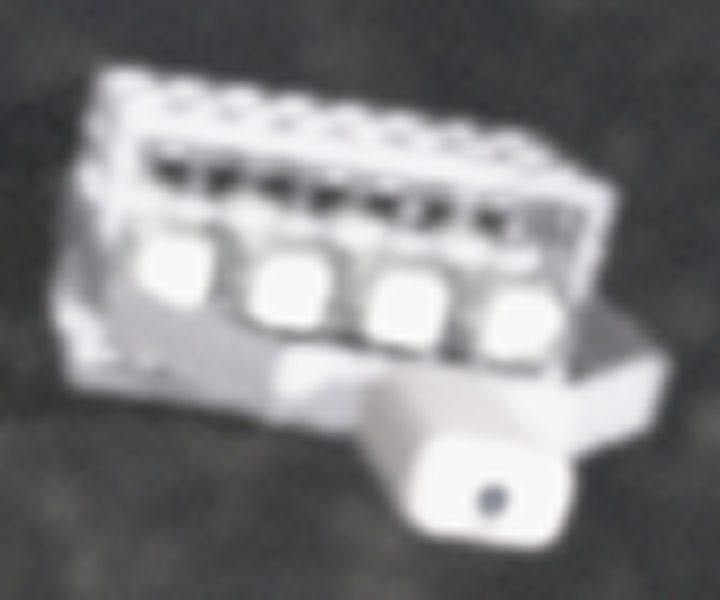

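```bash
python3 - <<'E'
from h import *
d=np.load("w1.npz");c=(d["K"],d["T"])
print("hung",atz("w",96.5,296.4,233,c),"loose",atz("w",332.2,203.0,150.5,c))
print("upturn top front edge", [atz("w",80+x/7,195+y/5.4545,204,c).round(1) for x,y in [(175,348),(265,358)]])
E
```

```text
hung [ 535.86414163 -243.75267167  233.        ] loose [521.60826601   8.2870313  150.5       ]
upturn top front edge [array([ 512.4, -241.8,  204. ]), array([ 517.1, -229.5,  204. ])]
```

```bash
python3 -m inch '{"offset":[[0.3,-0.8,-0.1],[0.3,-0.8,-0.1],[0.3,-0.8,-0.1],[0.3,-0.8,-0.1],[0.3,-0.8,-0.1],[0.3,-0.8,-0.1],[0.3,-0.8,-0.1],[0.3,-0.8,-0.1],[0.27,-0.47,0],[0,0,0],[0,0,0],[0,0,0]],"rot":[[0,0,0],[0,0,0],[0,0,0],[0,0,0],[0,0,0],[0,0,0],[0,0,0],[0,0,0],[0,0,0],[0,0,0],[0,0,0],[0,0,0]]}'
python3 - <<'E'
from h import *
c=cal("wrist");f=r.grab_frame("wrist")
cv2.imwrite("pics/w2b.png",cv2.resize(f,(800,600),interpolation=cv2.INTER_CUBIC));s=r.state();print(s["ee_pos"],s["q"].round(2))
cv2.imwrite("pics/t2b.png",cv2.resize(r.grab_frame("top"),(800,600),interpolation=cv2.INTER_CUBIC))
print(proj("wrist",[(536.5,-244.3,233),(515.4,-239.3,190)],c)*800/512)
E
```

```text
clock: 4.03
ee_pos: [537.0, -243.1, 291.4]
orientation: [3.14, -0.0, 2.939]
contact_force: [-0.1, 0.2, -0.4]
width: 1.004
[ 537.08032481 -242.98494621  291.48062041] [-0.16  0.38  0.71  1.61 -0.26  1.25  1.96]
[[397.31728244 326.06182639]
 [398.74939215 263.4864005 ]]
```

View pics/w2b.png

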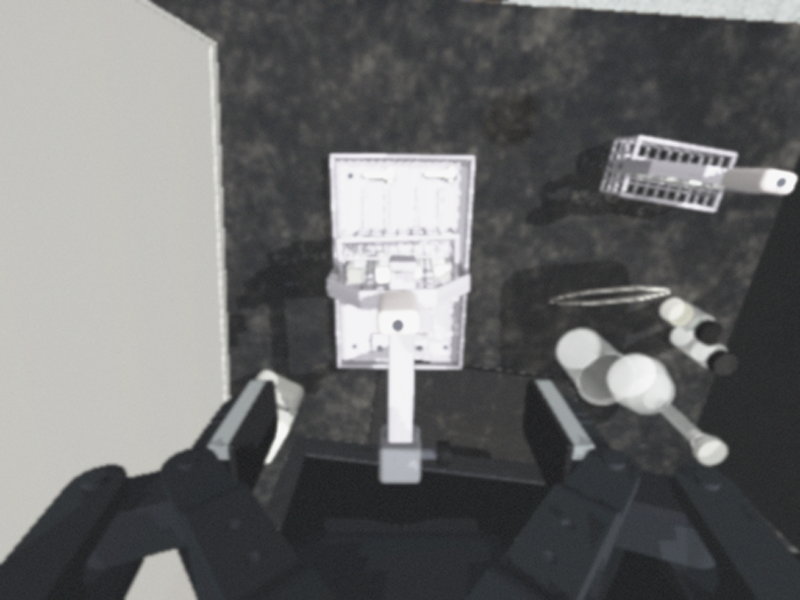

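The hung basket's block is at (398,325), as predicted, and the basket is square to the hook. I'll descend and close gently.

```bash
python3 -m inch '{"offset":[[0,-0.05,-0.6],[0,0,-0.6],[0,0,-0.6],[0,0,-0.6],[0,0,-0.6],[0,0,-0.3],[0,0,-0.2],[0,0,0],[0,0,0]],"rot":[[0,0,0],[0,0,0],[0,0,0],[0,0,0],[0,0,0],[0,0,0],[0,0,0],[0,0,0],[0,0,0]]}'
python3 -m inch '{"offset":[[0,0,0],[0,0,0],[0,0,0],[0,0,0],[0,0,0],[0,0,0],[0,0,0],[0,0,0]],"rot":[[0,0,0],[0,0,0],[0,0,0],[0,0,0],[0,0,0],[0,0,0],[0,0,0],[0,0,0]]}' 0.15 20
```

```text
clock: 4.88
ee_pos: [537.6, -245.6, 204.4]
orientation: [3.142, 0.001, 2.938]
contact_force: [0.3, -0.2, 0.5]
width: 1.0
clock: 5.55
ee_pos: [537.5, -245.7, 204.1]
orientation: [3.141, 0.0, 2.938]
contact_force: [-0.8, 1.0, 3.0]
width: 0.257
```

```bash
python3 -m inch '{"offset":[[0.1,-0.02,0],[0.24,-0.05,0],[0.24,-0.05,0],[0.24,-0.05,0],[0.24,-0.05,0],[0.24,-0.05,0],[0.24,-0.05,0],[0.24,-0.05,0],[0.24,-0.05,0],[0.24,-0.05,0],[0.24,-0.05,0],[0.16,-0.03,0]],"rot":[[0,0,0],[0,0,0],[0,0,0],[0,0,0],[0,0,0],[0,0,0],[0,0,0],[0,0,0],[0,0,0],[0,0,0],[0,0,0],[0,0,0]]}'
python3 -m inch '{"offset":[[0,0,0],[0,0,0],[0,0,0],[0,0,0]],"rot":[[0,0,0],[0,0,0],[0,0,0],[0,0,0]]}'
python3 - <<'E'
from h import *
f=r.grab_frame("wrist")
cv2.imwrite("pics/w3b.png",cv2.resize(f,(800,600),interpolation=cv2.INTER_CUBIC));s=r.state();print(s["ee_pos"],s["contact_force"],s["width"])
E
```

```text
clock: 6.55
ee_pos: [603.7, -260.0, 204.1]
orientation: [-3.141, -0.001, 2.937]
contact_force: [-4.5, 0.4, 7.1]
width: 0.253
clock: 6.88
ee_pos: [604.1, -260.0, 204.1]
orientation: [-3.141, 0.001, 2.937]
contact_force: [0.7, -0.9, 4.6]
width: 0.251
[ 604.1125524  -260.02900249  204.10787022] [ 0.62592856 -0.8768197   4.17024768] 0.25327451907539655
```

View pics/w3b.png

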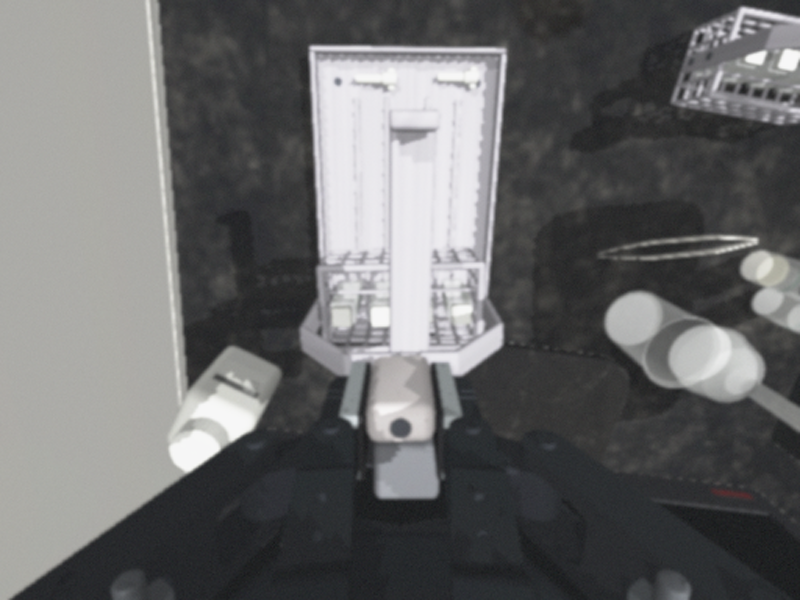

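It slid about 68 mm and is still level and square on the bar (bail at 405,365). I'll release it and rise.

```bash
python3 -m inch '{"offset":[[0,0,0],[0,0,0],[0,0,0],[0,0,0],[0,0,0],[0,0,0]],"rot":[[0,0,0],[0,0,0],[0,0,0],[0,0,0],[0,0,0],[0,0,0]]}' 0.8
python3 -m inch '{"offset":[[0,0,0.3],[0,0,0.6],[0,0,0.8],[0,0,0.8],[-0.2,0.5,0.8],[-0.4,0.8,0.4],[-0.4,0.9,0],[-0.4,0.9,0]],"rot":[[0,0,0],[0,0,0],[0,0,0],[0,0,0],[0,0,-0.3],[0,0,-0.4],[0,0,-0.4],[0,0,-0.4]]}'
python3 - <<'E'
from h import *
cv2.imwrite("pics/t4b.png",cv2.resize(r.grab_frame("top"),(800,600),interpolation=cv2.INTER_CUBIC))
c=cal("wrist");f=r.grab_frame("wrist");np.savez("w4.npz",K=c[0],T=c[1])
cv2.imwrite("pics/w4b.png",cv2.resize(f,(800,600),interpolation=cv2.INTER_CUBIC));s=r.state();print(s["ee_pos"],s["contact_force"],s["width"])
E
```

```text
clock: 7.43
ee_pos: [603.8, -259.4, 203.7]
orientation: [3.141, -0.0, 2.938]
contact_force: [0.6, 0.5, -0.2]
width: 0.799
clock: 8.1
ee_pos: [568.7, -182.0, 297.7]
orientation: [3.141, 0.002, 2.785]
contact_force: [0.3, -0.1, 1.3]
width: 0.797
[ 568.55433002 -177.97886735  296.94971483] [-0.25811163  0.67012239 -0.30140671] 0.804767960393275
```

View pics/w4b.png

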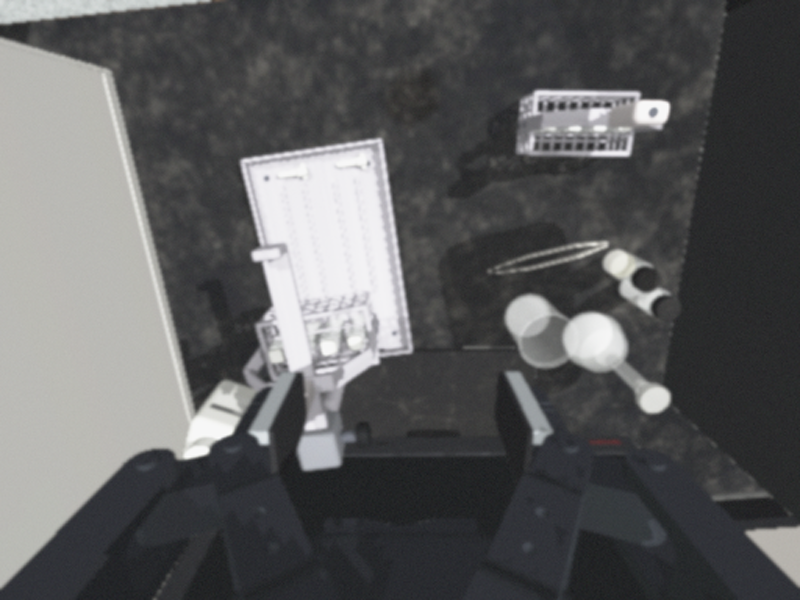

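```bash
python3 - <<'E'
from h import *
d=np.load("w4.npz");c=(d["K"],d["T"])
print("loose",atz("w",653*.64,112*.64,150.5,c))
for p in [(620,262,65),(645,278,68),(654,398,138),(593,342,60)]: print(atz("w",p[0]*.64,p[1]*.64,p[2],c).round(0))
E
python3 -m inch '{"offset":[[-0.1,0.5,0],[-0.2,0.9,0],[-0.2,0.9,0],[-0.2,0.9,0],[-0.2,0.9,0],[-0.2,0.9,0],[-0.3,0.9,-0.3],[-0.3,0.9,-0.4],[-0.2,0.5,-0.5],[0,0,-0.5],[0,0,-0.4],[0,0,0]],"rot":[[0,0,0],[0,0,0],[0,0,0],[0,0,0],[0,0,0],[0,0,0],[0,0,0],[0,0,0],[0,0,0],[0,0,0],[0,0,0],[0,0,0]]}'
python3 - <<'E'
from h import *
c=cal("wrist");f=r.grab_frame("wrist");np.savez("w5.npz",K=c[0],T=c[1])
cv2.imwrite("pics/w5b.png",cv2.resize(f,(800,600),interpolation=cv2.INTER_CUBIC));s=r.state();print(s["ee_pos"],s["contact_force"],s["width"],s["orientation"])
print(proj("wrist",[(521.4,7,150.5)],c)*800/512)
E
```

```text
loose [522.00355387   8.04600185 150.5       ]
[645.   5.  65.]
[666.  22.  68.]
[735. -21. 138.]
[716. -33.  60.]
clock: 9.2
ee_pos: [520.7, -0.1, 242.5]
orientation: [-3.14, -0.002, 2.788]
contact_force: [0.2, 0.2, 0.8]
width: 0.805
[ 5.21188250e+02 -4.60090840e-01  2.43479594e+02] [ 1.06508848 -1.75613388  0.98240889] 0.7998287182903004 [-3.14049465e+00 -7.80747498e-04  2.78663657e+00]
[[412.37119579 301.65693262]]
```

View pics/w5b.png

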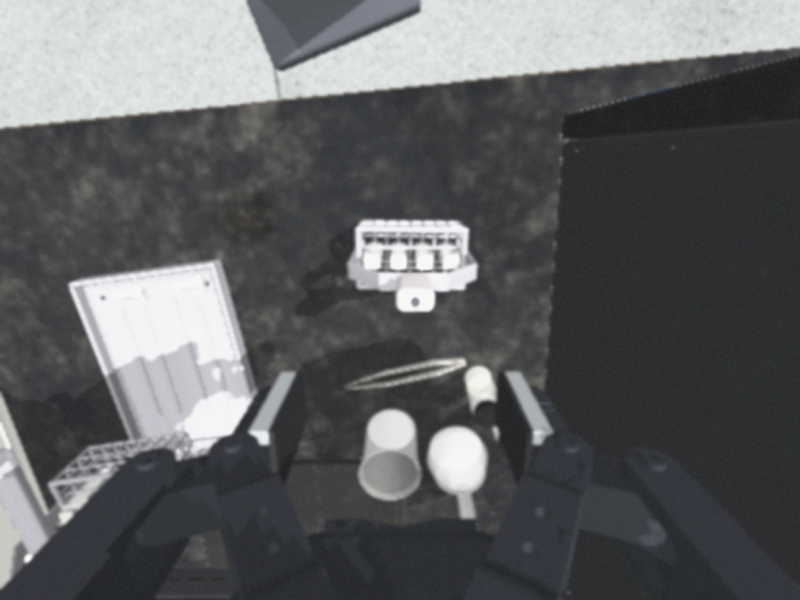

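The block is at (415,301), close to the prediction, and square to the jaws. I'll shift 8 mm in +y, descend and grip.

```bash
python3 -m inch '{"offset":[[0,0.33,-0.3],[0,0,-0.6],[0,0,-0.7],[0,0,-0.7],[0,0,-0.7],[0,0,-0.7],[0,0,-0.6],[0,0,-0.5],[0,0,-0.3],[0,0,0],[0,0,0]],"rot":[[0,0,0],[0,0,0],[0,0,0],[0,0,0],[0,0,0],[0,0,0],[0,0,0],[0,0,0],[0,0,0],[0,0,0],[0,0,0]]}'
python3 -m inch '{"offset":[[0,0,0],[0,0,0],[0,0,0],[0,0,0],[0,0,0],[0,0,0],[0,0,0],[0,0,0]],"rot":[[0,0,0],[0,0,0],[0,0,0],[0,0,0],[0,0,0],[0,0,0],[0,0,0],[0,0,0]]}' 0.15 40
```

```text
clock: 10.17
ee_pos: [521.7, 8.6, 116.5]
orientation: [-3.142, 0.0, 2.787]
contact_force: [-0.1, 0.5, 1.2]
width: 0.799
clock: 10.83
ee_pos: [521.7, 8.6, 116.9]
orientation: [3.141, 0.001, 2.788]
contact_force: [-1.1, -1.1, 6.7]
width: 0.251
```

```bash
python3 -m inch '{"offset":[[0,0,0.2],[0,0,0.4],[0,0,0.6],[0,0,0.7],[0,0,0.7],[0,0,0.7],[0,0,0.6],[0,0,0.4],[0,0,0.1],[0,0,0]],"rot":[[0,0,0],[0,0,0],[0,0,0],[0,0,0],[0,0,0],[0,0,0],[0,0,0],[0,0,0],[0,0,0],[0,0,0]]}'
python3 -m inch '{"offset":[[-0.2,-0.3,0],[-0.4,-0.6,0],[-0.4,-0.9,0],[-0.3,-0.9,0],[-0.3,-0.9,0],[-0.3,-0.9,0],[-0.2,-0.9,0],[-0.2,-0.9,0],[-0.2,-0.9,0],[-0.1,-0.9,0],[-0.1,-0.8,0],[-0.1,-0.5,0]],"rot":[[0,0,0],[0,0,0.1],[0,0,0.2],[0,0,0.2],[0,0,0.2],[0,0,0.2],[0,0,0.2],[0,0,0.2],[0,0,0.2],[0,0,0],[0,0,0],[0,0,0]]}'
python3 -m inch '{"offset":[[0,0,0],[0,0,0],[0,0,0]],"rot":[[0,0,0],[0,0,0],[0,0,0]]}'
python3 - <<'E'
from h import *
c=cal("wrist");f=r.grab_frame("wrist");np.savez("w6.npz",K=c[0],T=c[1])
cv2.imwrite("pics/w6b.png",cv2.resize(f,(800,600),interpolation=cv2.INTER_CUBIC));s=r.state();print(s["ee_pos"],s["contact_force"],s["width"],s["orientation"])
g=r.grab_frame("scene");cv2.imwrite("pics/s6.png",cv2.resize(g[110:290,200:360],(711,800*0+600)));
E
```

```text
clock: 11.67
ee_pos: [521.5, 8.9, 226.9]
orientation: [3.141, 0.001, 2.788]
contact_force: [-0.5, 0.2, -1.9]
width: 0.251
clock: 12.67
ee_pos: [449.5, -228.8, 225.5]
orientation: [-3.141, -0.002, 2.935]
contact_force: [-0.1, 0.2, -1.8]
width: 0.247
clock: 12.92
ee_pos: [450.8, -225.6, 225.6]
orientation: [3.141, -0.002, 2.938]
contact_force: [0.8, -0.5, -1.5]
width: 0.249
[ 451.13420463 -225.2333567   225.7492696 ] [-0.51337174 -0.15027445 -1.53029338] 0.2529834589143329 [ 3.14105923e+00 -1.20685041e-03  2.93879358e+00]
```

View pics/w6b.png

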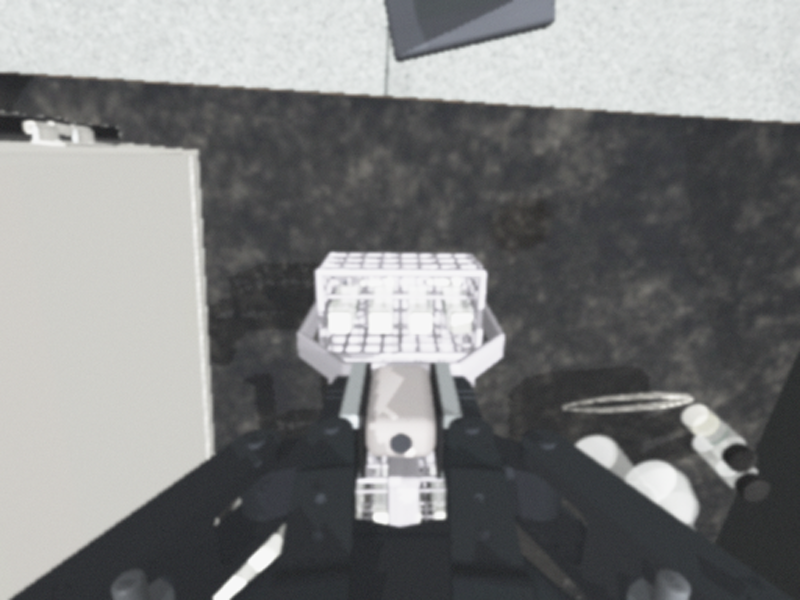

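View pics/s6.png

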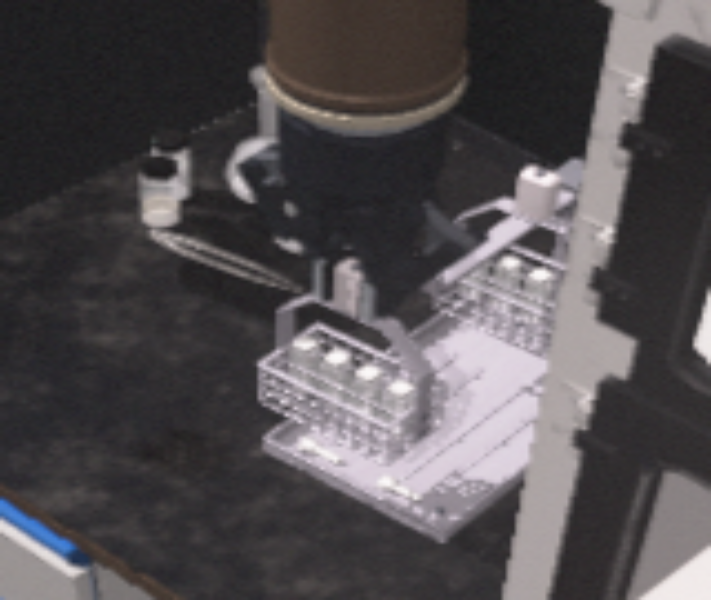

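Basket is held level ahead of the upturned end: bail underside at about 216 mm (end top 204), cuvette tops at about 163 mm (bar underside 184). I'll thread it over, then check.

```bash
python3 -m inch '{"offset":[[0.15,-0.03,0],[0.3,-0.06,0],[0.32,-0.07,0],[0.32,-0.07,0],[0.32,-0.07,0],[0.32,-0.07,0],[0.32,-0.07,0],[0.32,-0.07,0],[0.32,-0.06,0],[0.32,-0.06,0],[0.32,-0.06,0],[0.2,-0.04,0]],"rot":[[0,0,0],[0,0,0],[0,0,0],[0,0,0],[0,0,0],[0,0,0],[0,0,0],[0,0,0],[0,0,0],[0,0,0],[0,0,0],[0,0,0]]}'
python3 -m inch '{"offset":[[0,0,0],[0,0,0],[0,0,0]],"rot":[[0,0,0],[0,0,0],[0,0,0]]}'
python3 - <<'E'
from h import *
f=r.grab_frame("wrist");s=r.state();print(s["ee_pos"],s["contact_force"],s["width"],s["orientation"])
cv2.imwrite("pics/w7b.png",cv2.resize(f,(800,600),interpolation=cv2.INTER_CUBIC))
d=s["ee_pos"][:2]-[515.4,-239.3];c,n=np.cos(.202),np.sin(-.202);print(c*d[0]+n*d[1],-n*d[0]+c*d[1])
E
```

```text
clock: 14.02
ee_pos: [540.8, -244.6, 226.2]
orientation: [-3.142, 0.0, 2.938]
contact_force: [0.6, 0.1, -1.6]
width: 0.249
clock: 14.27
ee_pos: [539.2, -244.6, 226.3]
orientation: [3.141, -0.0, 2.937]
contact_force: [-1.2, 0.0, -2.4]
width: 0.254
[ 539.12666967 -244.55356382  226.32238449] [ 0.0877144   0.19727233 -2.0583876 ] 0.2531796623870662 [ 3.14143043e+00 -3.13215336e-04  2.93735767e+00]
24.29825951987114 -0.38648501779032696
```

View pics/w7b.png

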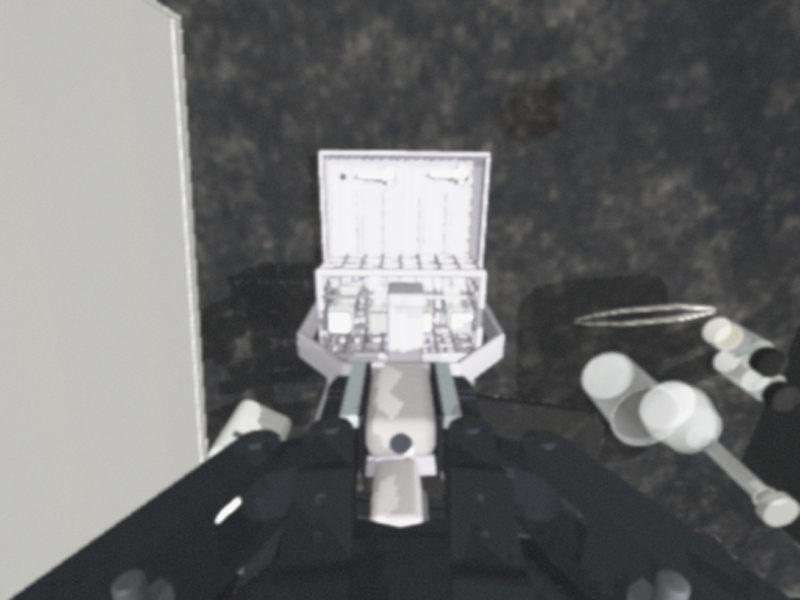

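The bar passes under the bail, with the upturned end at (405,290) in front of it. I'll lower until the force changes.

```bash
python3 -m inch '{"offset":[[0,0,-0.2],[0,0,-0.3],[0,0,-0.3],[0,0,-0.15],[0,0,0],[0,0,0]],"rot":[[0,0,0],[0,0,0],[0,0,0],[0,0,0],[0,0,0],[0,0,0]]}'
python3 -m inch '{"offset":[[0,0,-0.05],[0,0,-0.05],[0,0,0],[0,0,0]],"rot":[[0,0,0],[0,0,0],[0,0,0],[0,0,0]]}'
```

```text
clock: 14.82
ee_pos: [539.3, -244.5, 202.1]
orientation: [3.142, -0.001, 2.938]
contact_force: [0.3, 0.4, -2.2]
width: 0.252
clock: 15.15
ee_pos: [539.6, -244.5, 200.2]
orientation: [3.142, 0.0, 2.938]
contact_force: [0.2, -0.5, -1.7]
width: 0.251
```

```bash
python3 -m inch '{"offset":[[0,0,-0.05],[0,0,0],[0,0,0]],"rot":[[0,0,0],[0,0,0],[0,0,0]]}'
python3 -m inch '{"offset":[[0,0,-0.04],[0,0,0],[0,0,0]],"rot":[[0,0,0],[0,0,0],[0,0,0]]}'
```

```text
clock: 15.4
ee_pos: [539.8, -244.6, 199.4]
orientation: [3.141, 0.001, 2.938]
contact_force: [-1.5, 1.4, 5.4]
width: 0.25
clock: 15.65
ee_pos: [539.8, -244.7, 199.3]
orientation: [3.141, 0.001, 2.938]
contact_force: [-4.9, 4.0, 14.9]
width: 0.25
```

The bail is on the bar: the vertical force went from -2 to +15 N. I'll ease off, release and rise.

```bash
python3 -m inch '{"offset":[[0,0,0.06],[0,0,0],[0,0,0]],"rot":[[0,0,0],[0,0,0],[0,0,0]]}'
python3 -m inch '{"offset":[[0,0,0],[0,0,0],[0,0,0],[0,0,0],[0,0,0],[0,0,0]],"rot":[[0,0,0],[0,0,0],[0,0,0],[0,0,0],[0,0,0],[0,0,0]]}' 0.8
python3 -m inch '{"offset":[[0,0,0.2],[0,0,0.4],[0,0,0.7],[0,0,0.8],[0,0,0.8],[-0.2,0.3,0.8],[-0.4,0.7,0.4],[-0.5,0.8,0],[-0.4,0.8,0],[-0.2,0.4,0],[0,0,0],[0,0,0]],"rot":[[0,0,0],[0,0,0],[0,0,0],[0,0,0],[0,0,0],[0,0,0],[0,0,0],[0,0,0],[0,0,0],[0,0,0],[0,0,0],[0,0,0]]}'
python3 - <<'E'
from h import *
f=r.grab_frame("wrist");s=r.state();print(s["ee_pos"],s["contact_force"],s["width"])
cv2.imwrite("pics/w8b.png",cv2.resize(f,(800,600),interpolation=cv2.INTER_CUBIC))
g=r.grab_frame("scene");cv2.imwrite("pics/s8.png",cv2.resize(g[110:290,200:360],(711,600),interpolation=cv2.INTER_CUBIC))
t=r.grab_frame("top");cv2.imwrite("pics/t8.png",cv2.resize(t,(800,600)))
E
```

```text
clock: 15.9
ee_pos: [539.7, -244.6, 199.4]
orientation: [-3.142, 0.0, 2.938]
contact_force: [-0.3, 0.6, 2.9]
width: 0.251
clock: 16.4
ee_pos: [539.6, -244.5, 199.3]
orientation: [-3.142, -0.0, 2.938]
contact_force: [0.3, -0.7, -0.0]
width: 0.803
clock: 17.4
ee_pos: [497.4, -169.3, 302.8]
orientation: [3.141, 0.001, 2.939]
contact_force: [-0.6, -0.3, 0.0]
width: 0.803
[ 497.47081713 -170.0294835   302.66077884] [ 0.21470212 -1.0237582   0.09831771] 0.8010187333349287
```

View pics/w8b.png

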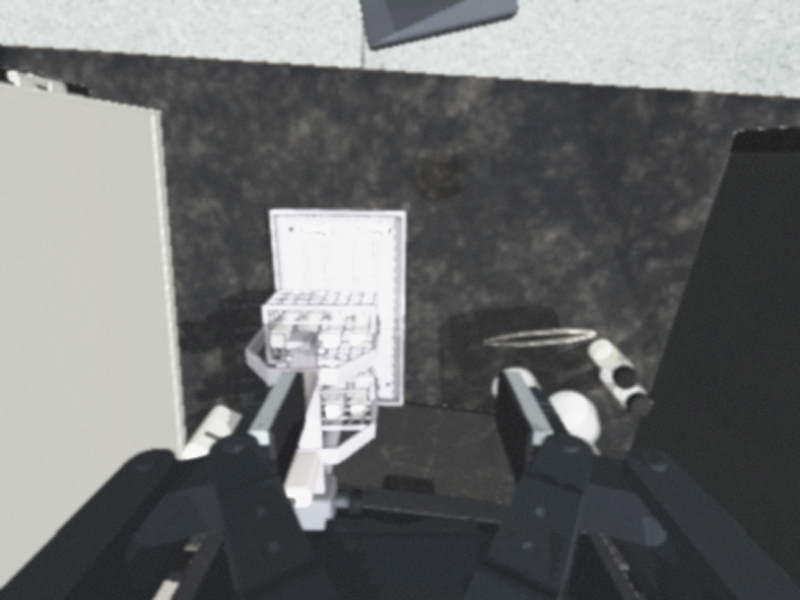

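View pics/s8.png

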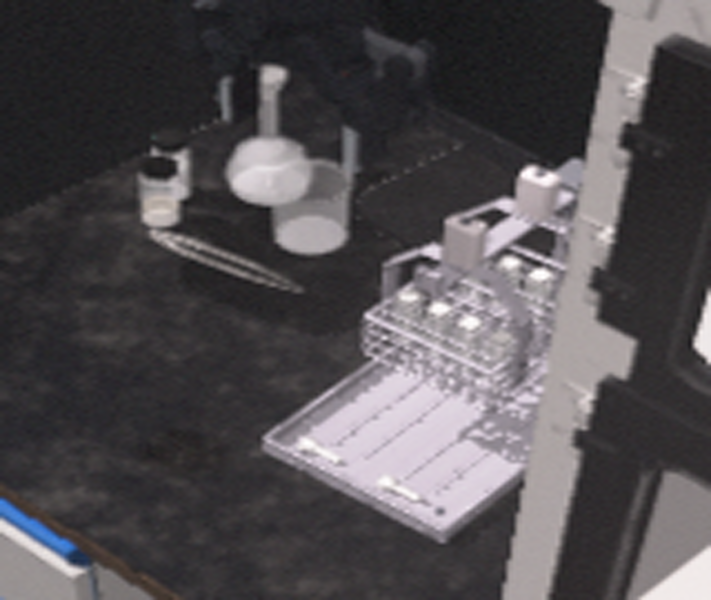

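```bash
python3 - <<'E'
from h import *
c,n=np.cos(.202),np.sin(-.202)
for x,y in [(466,226),(537,177)]:
    p=atz("scene",200+x/4.444,110+y/3.333,233); d=p[:2]-[515.4,-239.3]; print(p.round(0),(c*d[0]+n*d[1]).round(1),(-n*d[0]+c*d[1]).round(1))
r.hand_in(); print(r.state()["clock"])
E
```

```text
[ 536. -248.  233.] 21.8 -4.7
[ 598. -261.  233.] 85.8 -4.7
the job is handed in; nothing more can be done
the job is handed in; nothing more can be done
```

I slid the hung basket about 68 mm back along the hook by its grip block, without lifting it. I then carried the loose basket in over the upturned end and set its bail on the bar in front. The job was handed in shortly after 17.5 s on the robot's clock; no verdict is reported.

- **Position:** the last scene picture puts the new basket's bail about 22 mm behind the upturned end and the other's about 86 mm. That is 64 mm apart, against the 50 mm needed. The tool readings at release gave about 24 and 91 mm.
- **Sideways:** the same picture puts both about 5 mm off the bar's middle line, while the tool reading for the new one was under 1 mm. I put the difference down to calibration and picking error, and both are well inside 18 mm.
- **Level and square:** the pictures show both baskets hanging level and square across the hook. I judged this by eye and did not fit the final angles.
- **Surroundings:** the tool force was near zero after the gripper opened, and the gripper is well clear. The surrounding things I could see looked unmoved; I did not measure them.

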